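# Load a length of trunking into the trunking cutter and clamp it with the wing screw

## Robot

A 7-joint arm with a two-finger parallel gripper is mounted at the origin on the work surface. World frame = base frame: x ahead of the robot, y to its left, z up, the work surface at z = 0. Lengths are in m, angles in rad, forces in N, time in s.
With the tool pointing down it reaches from about 0.4 to 0.85 m from the base axis. Payload 10.4 kg.
Tool frame: the origin (TCP) lies at the very end of the fingers, on their centre line; the grasp point (between the pads) lies 19 mm behind it (r.pinch_z is the distance from the TCP to the grasp point, in m); z points along the fingers, y is the line along which they close (so a half turn about z gives the same grasp; the last joint's range is limited). The gripper opens to 87 mm and grips with 3 to 60 N. Pads are 19 mm wide; open, the fingers measure 117 mm over their backs; the gripper's body (75 mm by 190 mm) begins 51 mm behind the grasp point.
Start: joints at [1.259, 0.332, -0.065, 1.46, 0.022, 1.35, -0.088], TCP at [0.178, -0.599, 0.223] pointing down, gripper open.
Joint ranges: [-2.6, 2.6], [-0.5, 2.12], [-1.47, 1.34], [0.16, 2.42], [-1.27, 4.41], [0.06, 2.06], [-2.6, 2.6]. Speed limits (rad/s): [2.22, 2.22, 2.79, 2.79, 3.14, 3.14, 3.14].

## Interface

Orientations are given as a unit quaternion [x, y, z, w].
In Python, from bench import sensors, vision, r gives the robot as it stands.
- The arm moves only by the shell command python3 -m crank 'ROWS' [OPENING] [FORCE]. ROWS is JSON, a list of rows, each a list of 2 entries, a list of its own where there are three numbers: the shift along the tool's x, y, z normalised to -1 to 1, where 1 is 3 cm, then the turn about the tool's z normalised to -1 to 1, where 1 is 8 degrees. A call has 1 to 12 rows; each row shifts and turns the commanded pose from where the row before left it, along the tool's axes as they then stand; what a row does not reach is not made up. A row lasts 1/8 s, in which the tool goes at most 62.5 mm and 10.7 degrees, less where a joint would pass 70% of its speed; a pose out of reach is approached as far as the arm can. A call with a number of a shift or a turn outside -1 to 1 is refused whole. A call with a gripper value outside its range is refused whole. OPENING is the opening, from 0 (shut) to 1 (fully open), set as the call begins (- or left out, the last holds). The fingers move at their own pace and stop on an object; FORCE is the grip in N (left out, the last holds). Time passes only in rows, so rows that do not move let the fingers close. It gives the time, the measured TCP pose, the force, the opening and the grip force at its end, in the units of the state.
- sensors.read_state(): the state, without advancing time (a new reading comes with each control period).
- vision.camera(name): name is "scene" or "top" or "wrist"; returns the picture (400x640x3 uint8, red, green, blue); there is no depth.
- vision.camera_model(name): a dict with "vertical_fov" (degrees; the focal length in pixels is half the picture's height over the tangent of half this angle, whatever the lens; pixels are square), "cx", "cy" (the principal point, pixels), "camera_from_world" (4x4, takes a point from world to camera coordinates); the wrist camera has in their place "hand_eye" (4x4, takes a point from camera to tool coordinates, whose origin is the TCP and whose axes are the flange's). Camera axes: x right, y down, z forward; pixel columns grow to the right and rows downward; lengths in m; the calibration is good to about 2 mm. The wrist camera is an equidistant fisheye: a pixel r from the principal point sees the ray r / f radians off the axis. A picture is of the moment at which its call begins: read the wrist's pose just before it. camera_model takes no time and is no camera call.
- r.close_job(): hands the job in; it is judged then, once.
The state is a dict: "time": time; "joint_positions": joint angles; "joint_vel": joint speeds; "joint_torque": joint torques, N m; "ee_pos": TCP position; "eef_rot": TCP orientation; "ft_force": force on the tool from outside, world axes, zero at the start; "torque": the same for the moment, N m; "width": finger opening in m; "grip_force": force on a finger pad.
Only numpy, scipy, OpenCV 4.12 (cv2) and the standard library are available. Lean on these libraries where they do the work, as an engineer would, in place of code of your own. Each camera call takes 0.05 s, during which the arm holds its last target. There are 200 camera calls.

## Task

Take the wider of the two lengths of white trunking off the card, slide it along the cutter's bed, under the hold-down and through the window of the guard, until its end is fully home against the length stop; come up to the stop gently. Let go of it and turn the hold-down's wing screw clockwise until its pad grips the trunking firmly, finger-tight and no more, as the trunking crushes if it is overtightened. The wings pass close to the thin guard: do not push against the guard, and leave everything else on the bench where it is.

Things in the scene. Friction and masses are not known exactly. Their poses are not given: they have to be found in the camera images.
- trunking: the wider length of white PVC cable trunking, closed box section 30 mm wide (its x), 25 mm tall, 300 mm long (its y), 60 g, lying flat on a card 3 mm thick. Origin: centre of its underside. Both ends are alike. Once home in the cutter it sticks out some 100 mm in front of the mouth.
- cutter: bench trunking cutter, fixed. Origin on the bench top below the axis of the hold-down screw; +y is the way the trunking is pushed in, z up. Bed 35 mm above the bench, from y = -66 mm to the stop at y = 112 mm; the trunking lies on it along y, centred on x = 0. Base x -42 to 72, y -72 to 150 mm. Behind the guard: two shear plates (y 42 to 63, 128 mm tall), and a hand lever up to x 158, z 280 mm.
- bed_mouth (a point): middle of the bed's edge at its mouth (cutter y = -66 mm), at bed height, 35 mm above the bench; axes as the cutter's. From here the trunking runs between a fence at x = +17.5 mm (22 mm tall) and a lip at x = -17.5 mm (8 mm tall), 2.5 mm play a side; both are splayed outwards in front of the mouth and a short ramp leads up, as far as cutter y = -88 mm
- stop_face (a point): centre of the length stop's face, at bed height (35 mm above the bench), 112 mm beyond the screw axis; axes as the cutter's, +y into the stop. With the trunking home its origin lies 150 mm back from here along -y, at the same height
- stop: the length stop at the end of the bed: steel block 36 mm wide, 27 mm tall, 10 mm thick, on a bracket at its back (origin as the cutter's). It is only clamped to its scale and must not be struck
- guard: thin sheet-metal guard standing upright across the bed: its face at cutter y = 32 mm, 3 mm thick, x -42 to 62 mm, top 140 mm above the bench, with a window 40 mm wide and up to 68 mm above the bench through which the trunking passes; origin as the cutter's. The tips of the wings pass it at 6 mm
- wing: winged steel head of the hold-down screw: upright blade 52 mm across its wings (its x), 8 mm thick (its y), 24 mm tall, on an 8 mm shank. Origin: on the screw axis at the wings' lower edge, about 110 mm above the bench. Starts at many angles. Clockwise from above tightens, sinking 1.6 mm per rad (10 mm a turn); it stays where it is left.
- wing_grip (a point): middle of the winged head on the screw axis, 12 mm above its lower edge: the height to grip; axes as the wing's. Thread friction 0.19 N m, either way. The pad meets the trunking after 1.3 to 2.7 rad, known only by feel; turned on, it pushes back and shifts the moment felt from its free-turning value by 0.016 N m per 10 N of pad force (about 0.19 N m per rad): a shift of 0.08 to 0.13 is finger-tight, 0.19 crushes
- pad: rubber-faced pressure pad, 21 mm across, on the lower end of the screw; goes up and down, does not turn. Origin: centre of its lower face, a few mm above the top of a trunking on the bed (60 mm above the bench). It hangs under the hold-down bracket (cutter x -14 to 50, y -14 to 14, z 78 to 94 mm, column behind at x 30 to 50 mm)
- thin_trunking: the thinner length of white trunking, 16 x 16 x 300 mm (long along its y), on the same card; not wanted. The two may lie either way round
- screwdriver: screwdriver with a black handle, 190 mm, lying on the bench; leave alone
- tape_measure: black tape measure, 64 x 40 x 62 mm; leave alone
- tape_roll: roll of black insulating tape, 68 mm across, 19 mm tall, lying flat; leave alone
- socket_carton: blue and white carton 80 x 120 x 70 mm behind the cutter; leave alone
- lamp_carton: blue and white carton 70 x 70 x 100 mm to the robot's right; leave alone
- junction_box: open grey junction box 80 x 80 x 45 mm to the robot's right; leave alone

How it is judged:
By the outcome, as a careful person would: the job done as asked, in the order asked, and still so for the second after the job is handed in, with the robot touching nothing.
It also fails if it takes over 72 s, if anything falls off the work surface, if the arm or the gripper's body presses on something with over 40 N, if the wrist force passes 120 N, or if a joint passes its speed limit or range.

## Working session

There is one attempt and no reset: what is moved stays moved. The work goes in short steps, Python scripts to look and compute and a shell command to move; the robot and the scene stay as the last step left them, time stands still between calls to the robot, and variables do not carry over. Pictures are saved under pics/ and viewed, at most 10 in all, crops included, and the job is handed in when it is done.

```bash
mkdir -p pics; ls; python3 - <<'E'
from bench import sensors, vision, r
import cv2,json
for n in("scene","top"):
    im=vision.camera(n); cv2.imwrite(f"pics/{n}0.png",im[:,:,::-1])
    print(n,vision.camera_model(n))
print(vision.camera_model("wrist"))
print(sensors.read_state(), r.pinch_z)
E
```

```text
pics
scene {'vertical_fov': 50.503222225106214, 'cx': 324.85305338100085, 'cy': 201.90380810773587, 'camera_from_world': array([[ 1.47755902e-01,  9.88870186e-01,  1.74341236e-02,
         1.00123548e-03],
       [ 8.15745778e-01, -1.11882857e-01, -5.67486609e-01,
        -4.17766184e-01],
       [-5.59220009e-01,  9.80713087e-02, -8.23198032e-01,
         1.66715737e+00],
       [ 0.00000000e+00,  0.00000000e+00,  0.00000000e+00,
         1.00000000e+00]])}
top {'vertical_fov': 52.96497833027771, 'cx': 321.7117145240833, 'cy': 200.31913020949307, 'camera_from_world': array([[ 0.02717385, -0.9993492 ,  0.02372244, -0.12668978],
       [-0.99170259, -0.02993363, -0.12501981,  0.56810206],
       [ 0.12564854, -0.02012834, -0.9918706 ,  1.19255013],
       [ 0.        ,  0.        ,  0.        ,  1.        ]])}
{'vertical_fov': 65.70646984690485, 'cx': 320.0093409015473, 'cy': 204.2303907406508, 'hand_eye': array([[ 2.78418067e-04, -9.58447808e-01, -2.85267806e-01,
         8.00747454e-02],
       [ 9.99999934e-01,  3.32834021e-04, -1.42273286e-04,
         4.56507619e-05],
       [ 2.
[... 185 characters left out ...]
itions': array([ 1.25938577,  0.33282596, -0.06471508,  1.4608911 ,  0.02162299,
        1.34990926, -0.08851348]), 'joint_vel': array([-0.00024951,  0.0005224 , -0.00027281, -0.00244867,  0.00076607,
        0.00010578, -0.00128651]), 'joint_torque': array([ 1.91923471e-03, -6.24545217e+01,  2.47584481e-02, -3.90718389e+01,
       -6.14358578e-02,  3.66098236e-02, -3.22354640e-05]), 'ee_pos': array([ 0.17789971, -0.59876421,  0.22180664]), 'eef_rot': array([ 9.89589589e-01,  1.43916639e-01, -1.35288247e-04, -6.54797255e-04]), 'ft_force': array([0.5523225, 0.0424471, 0.6311935]), 'torque': array([ 0.04343378, -0.01678588,  0.01253072]), 'grip_force': 0.0, 'width': 0.08714808986764551} 0.0187
```

View pics/scene0.png

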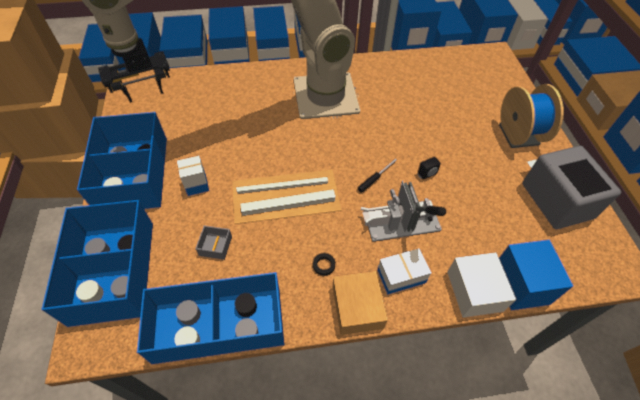

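View pics/top0.png

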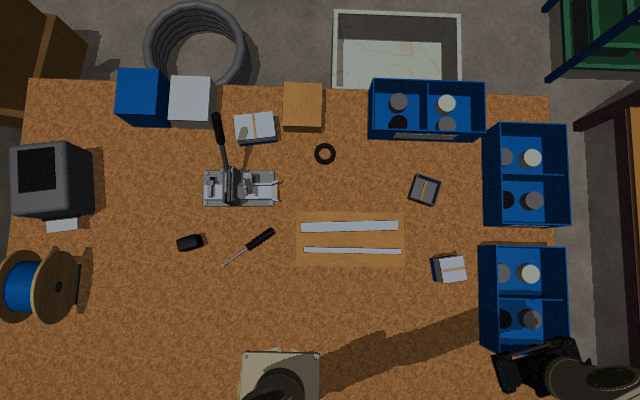

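The scene and top views show the wider trunking at top pixels (300–398, 226), the cutter at (203–278, 188) with its mouth to the right, and the thin trunking at row 250. Next I'll enlarge both areas.

```bash
python3 - <<'E'
import cv2,numpy as np
a=cv2.imread("pics/top0.png")
c=cv2.resize(a[165:270,195:415],None,fx=3.6,fy=3.6,interpolation=cv2.INTER_CUBIC)
cv2.imwrite("pics/topc.png",c)
b=cv2.imread("pics/scene0.png")
cv2.imwrite("pics/scenec.png",cv2.resize(b[165:250,345:455],None,fx=7,fy=7,interpolation=cv2.INTER_CUBIC))
E
```

```text
(no output)
```

View pics/topc.png

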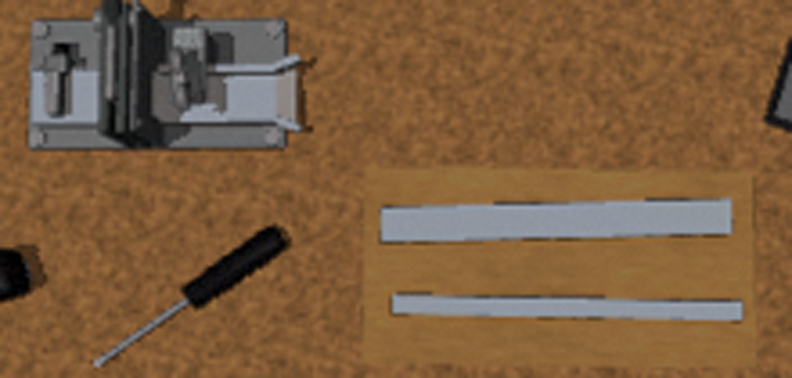

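View pics/scenec.png

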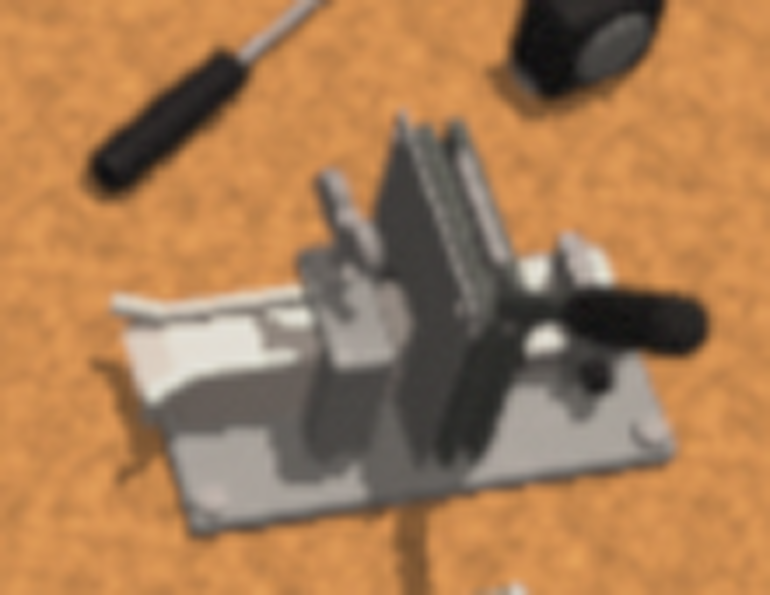

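The top crop (scale 3.6, origin 195,165) shows the wide trunking with corners at about (381,208), (731,199), (731,235) and (381,243). The cutter base corners are at (30,20), (287,20), (287,149) and (30,150). In the scene crop the wing blade runs roughly across the bed, and the lever leans away to +x behind the guard.

```bash
cat > h.py <<'E'
import numpy as np
from scipy.optimize import least_squares
from scipy.spatial.transform import Rotation as R
from bench import sensors, vision, r
def model(n,s=None):
    m=vision.camera_model(n); f=200/np.tan(np.radians(m["vertical_fov"]/2))
    if n=="wrist":
        T=np.eye(4);T[:3,:3]=R.from_quat(s["eef_rot"]).as_matrix();T[:3,3]=s["ee_pos"]
        C=np.linalg.inv(T@m["hand_eye"])
    else: C=m["camera_from_world"]
    return f,m["cx"],m["cy"],C,n=="wrist"
def proj(M,P):
    f,cx,cy,C,fish=M; p=np.atleast_2d(P)@C[:3,:3].T+C[:3,3]
    q=p[:,:2]/p[:,2:]
    if fish:
        t=np.linalg.norm(q,axis=1,keepdims=True); q=q*np.arctan(t)/t
    return q*f+[cx,cy]
def place(v,L):  # v=x,y,yaw
    c,s=np.cos(v[2]),np.sin(v[2]); L=np.asarray(L,float)
    return np.c_[v[0]+c*L[:,0]-s*L[:,1],v[1]+s*L[:,0]+c*L[:,1],L[:,2]]
def fit(M,L,px,v0):
    o=least_squares(lambda v:(proj(M,place(v,L))-px).ravel(),v0,x_scale=[.01,.01,.01])
    return o.x,np.round(np.array(o.fun).reshape(-1,2),1)
def ray(M,px,z):
    return least_squares(lambda v:(proj(M,[v[0],v[1],z])[0]-px),[.5,0]).x
E
python3 - <<'E'
from h import *
T=model("top");S=model("scene")
tc=lambda a:np.array(a)/3.6+[195,165]-.36
sc=lambda a:np.array(a)/7+[345,165]-.43
L=[[.015,.15,.028],[.015,-.15,.028],[-.015,-.15,.028],[-.015,.15,.028]]
print("trunk",fit(T,L,tc([[381,208],[731,199],[731,235],[381,243]]),[.5,-.1,0]))
for z in(.005,.01,.015,.02):
    L=[[.072,.15,z],[.072,-.072,z],[-.042,-.072,z],[-.042,.15,z]]
    print("cut",z,fit(T,L,tc([[30,20],[287,20],[287,149],[30,150]]),[.5,.1,0]))
v=fit(T,[[.072,.15,.01],[.072,-.072,.01],[-.042,-.072,.01],[-.042,.15,.01]],tc([[30,20],[287,20],[287,149],[30,150]]),[.5,.1,0])[0]
for n,p in dict(guardtop1=[-.042,.0335,.14],guardtop2=[.062,.0335,.14],wing=[0,0,.134],stopc=[0,.117,.062],lever=[.158,.06,.28],mouthrampL=[-.0175,-.066,.043],mouthF=[.0175,-.066,.057]).items():
    q=place(v,[p]); print(n,(proj(T,q)-[195,165])*3.6,(proj(S,q)-[345,165])*7, q)
print("thin z.019:",[ray(T,tc(p),.019) for p in([392,305],[742,311])])
E
```

```text
trunk (array([ 0.49560571, -0.19711264,  0.05255786]), array([[-0.3, -0.1],
       [-0.1,  0.1],
       [ 0.4, -0.1],
       [-0.1,  0. ]]))
cut 0.005 (array([0.59289631, 0.11102656, 0.03726241]), array([[ 0.7,  0.2],
       [-0.1, -0.1],
       [-0.3, -0.2],
       [-0.3,  0.1]]))
cut 0.01 (array([0.5921479 , 0.11008047, 0.03721061]), array([[ 0.5,  0.2],
       [ 0. , -0.2],
       [-0.1, -0.1],
       [-0.5,  0.1]]))
cut 0.015 (array([0.59139955, 0.10913436, 0.03715839]), array([[ 0.4,  0.1],
       [ 0.2, -0.3],
       [ 0. , -0. ],
       [-0.6,  0.2]]))
cut 0.02 (array([0.59065125, 0.10818824, 0.03710575]), array([[ 0.3,  0. ],
       [ 0.3, -0.4],
       [ 0.2,  0. ],
       [-0.7,  0.3]]))
guardtop1 [[133.05795612 129.69501806]] [[389.40319743 104.32795911]] [[0.54893071 0.14199479 0.14      ]]
guardtop2 [[135.43054491  -1.97291543]] [[462.30385004 305.36033757]] [[0.65285872 0.14586381 0.14      ]]
wing [[178.53233175  77.12044394]] [[338.31474935 202.91540828]] [[0.5921479  0.11008047 0.134     ]]
stopc [[51.50222354 91.79699762]] [[569.26436118 260.91893855]] [[0.58779527 0.22699948 0.062     ]]
lever [[  60.04496446 -180.18100352]] [[691.01904026 297.51796161]] [[0.74780641 0.17591686 0.28      ]]
mouthrampL [[274.63422402 114.25076898]] [[152.8211519  311.99845477]] [[0.57711535 0.04347512 0.043     ]]
mouthF [[273.18644572  70.65723722]] [[175.42222066 360.60843065]] [[0.61209112 0.04477719 0.057     ]]
thin z.019: [array([ 0.42099756, -0.05922646]), array([ 0.4240592 , -0.35794522])]
```

```bash
python3 -m crank '[[[0.88,-0.46,0],0],[[0.88,-0.46,0],0],[[0.88,-0.46,0],0],[[0.88,-0.46,0],0],[[0.88,-0.46,0],0],[[0.88,-0.46,0],0],[[0.88,-0.46,0],0],[[0.88,-0.46,0],0],[[0.88,-0.46,0],0],[[0.88,-0.46,0],0],[[0.88,-0.46,0],0],[[0.88,-0.46,0],0]]' 0.6 20
python3 -m crank '[[[0.88,-0.46,0],0],[[0.88,-0.46,0],0],[[0.88,-0.46,0],0],[[0,0,0],-0.95],[[0,0,0],-0.95],[[0,0,0],-0.95],[[0,0,0],-0.95],[[0,0,0],-0.95],[[0,0,0],-0.95],[[0,0,0],-0.95],[[0,0,0],-0.95],[[0,0,0],-0.95]]'
python3 -m crank '[[[0,0,0],-1],[[0,0,0],0],[[0,0,0],0]]'
python3 - <<'E'
from h import *
import cv2
s=sensors.read_state(); im=vision.camera("wrist"); cv2.imwrite("pics/w1.png",im[:,:,::-1])
print(s["ee_pos"],R.from_quat(s["eef_rot"]).as_matrix()[:,0],s["joint_positions"],s["width"],s["time"])
M=model("wrist",s); v=[.4956,-.1971,.0526]
print(proj(M,place(v,[[.015,.15,.028],[.015,-.15,.028],[-.015,-.15,.028],[-.015,.15,.028]])))
E
```

```text
time: 1.6
ee_pos: [0.4349, -0.3493, 0.2222]
eef_rot: [0.99, 0.144, -0.0, -0.0]
ft_force: [-1.1, 0.1, -0.3]
width: 0.0519
grip_force: 0.0
time: 3.1
ee_pos: [0.4984, -0.2879, 0.2222]
eef_rot: [0.736, 0.677, -0.0, -0.0]
ft_force: [0.1, 0.2, 0.6]
width: 0.0524
grip_force: 0.0
time: 3.48
ee_pos: [0.4986, -0.2879, 0.2224]
eef_rot: [0.69, 0.724, -0.0, -0.0]
ft_force: [0.2, -0.2, 0.5]
width: 0.052
grip_force: 0.0
[ 0.49857173 -0.28790649  0.22236638] [-4.83141654e-02  9.98832180e-01  1.30935671e-04] [ 0.86495606  0.26433127 -0.50120171  1.57448632  0.12940794  1.33622707
  0.39656828] 0.05204024723088225 3.475
[[332.28671678 -17.35199334]
 [332.5217555  228.9395976 ]
 [308.20957775 229.03195265]
 [306.42685996 -17.2429858 ]]
```

View pics/w1.png

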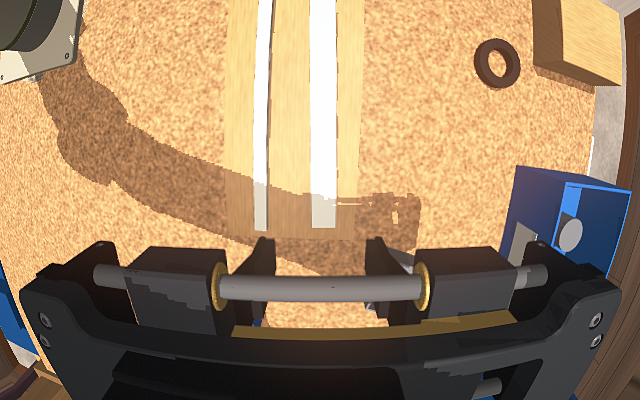

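The wrist view shows the wide trunking's near end at (312–336, 229), about 4 px right of prediction, so it lies about 4–5 mm to +x. The fingertips straddle it at columns 267 and 377. I'll shift 5 mm, descend and grip.

```bash
python3 -m crank '[[[0,0.17,0.8],0],[[0,0,1],0],[[0,0,1],0],[[0,0,1],0],[[0,0,1],0],[[0,0,1],0],[[0,0,0.7],0],[[0,0,0.4],0],[[0,0,0.25],0],[[0,0,0],0]]' 0.6
python3 -m crank '[[[0,0,0],0],[[0,0,0],0],[[0,0,0],0],[[0,0,0],0]]' 0 20
```

```text
time: 4.78
ee_pos: [0.5038, -0.2877, 0.0081]
eef_rot: [0.689, 0.725, -0.0, 0.0]
ft_force: [0.1, 0.4, 0.4]
width: 0.0518
grip_force: 0.0
time: 5.28
ee_pos: [0.5039, -0.2878, 0.0084]
eef_rot: [0.689, 0.725, -0.0, 0.0]
ft_force: [-2.0, 0.6, 3.4]
width: 0.0301
grip_force: 20.0
```

```bash
python3 -m crank '[[[0,0,-0.4],0],[[0,0,-0.8],0],[[0,0,-0.8],0],[[0,0.6,0],0.11],[[0.2,0.7,0],0],[[0.2,0.7,0],0],[[0.2,0.7,0],0],[[0.1,0.7,0],0],[[0,0,0],0],[[0,0,0],0]]'
python3 - <<'E'
from h import *
import cv2
s=sensors.read_state(); im=vision.camera("wrist"); cv2.imwrite("pics/w2.png",im[:,:,::-1])
t=vision.camera("top"); cv2.imwrite("pics/top2.png",t[:,:,::-1])
w=cv2.resize(im[0:200,220:440],None,fx=2.7,fy=2.7,interpolation=cv2.INTER_CUBIC)
u=cv2.resize(t[160:240,195:395],None,fx=4,fy=4,interpolation=cv2.INTER_CUBIC)
cv2.imwrite("pics/w2c.png",w[:,:,::-1]);cv2.imwrite("pics/t2c.png",u[:,:,::-1])
print(s["ee_pos"],R.from_quat(s["eef_rot"]).as_matrix()[:,0],s["joint_positions"],s["width"],s["time"])
M=model("wrist",s);T=model("top"); v=[.592,.110,.0372]
P=place(v,[[.0175,-.066,.057],[-.0175,-.066,.043],[0,0,.134],[-.042,.032,.14],[.062,.032,.14],[.02,.032,.068],[-.02,.032,.068]])
print((proj(M,P)-[220,0])*2.7); print((proj(T,P)-[195,160])*4)
E
```

```text
time: 6.52
ee_pos: [0.6042, -0.2632, 0.0682]
eef_rot: [0.694, 0.72, -0.0, -0.0]
ft_force: [-0.6, 0.2, -0.5]
width: 0.0297
grip_force: 20.0
[ 0.60419965 -0.26317709  0.0682323 ] [-3.56459650e-02  9.99364431e-01 -3.13695060e-04] [ 0.68194256  0.56919308 -0.46608895  1.50967186  0.27191104  1.12769261
  0.1977267 ] 0.029746352795309707 6.525
[[ 334.85605848 -459.84394815]
 [ 206.07754569 -428.25080232]
 [ 268.42304798 -739.63382572]
 [ 431.31616946 1838.83138018]
 [  37.99467919 1827.98610017]
 [ 333.70895832 -616.71975867]
 [ 203.65697371 -616.52191701]]
[[303.63911104  98.7056    ]
 [305.24651804 147.14199745]
 [198.47302587 105.90006696]
 [150.10780003 164.30381335]
 [152.71957391  18.00644572]
 [170.53982573  93.77682588]
 [169.67220406 146.8669445 ]]
```

View pics/w2c.png

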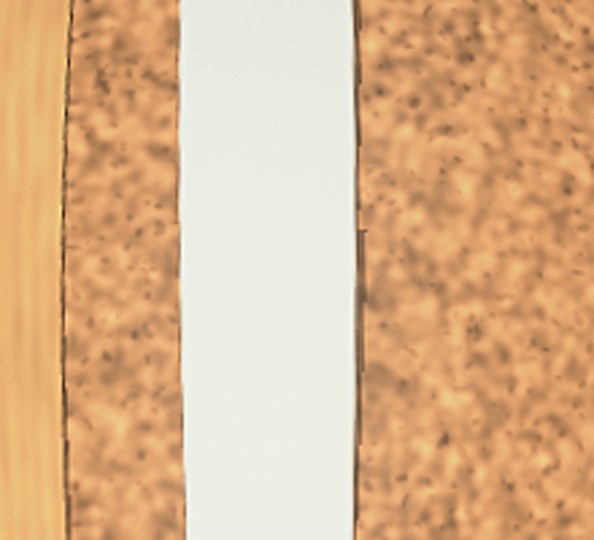

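View pics/t2c.png

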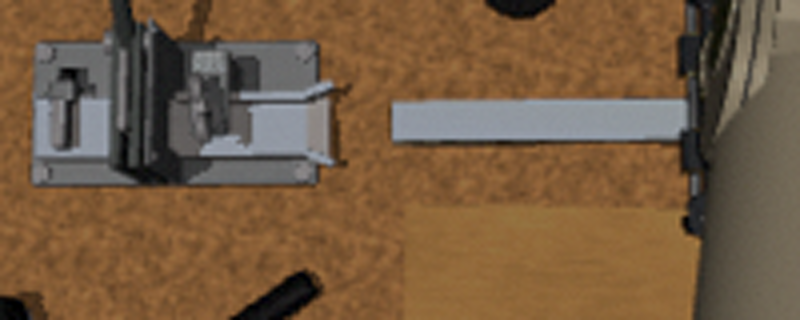

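The wrist crop shows the trunking held straight (columns 183–357) and the top crop shows its tip at (391, 101–141). The bed mouth is at (305, 97–155). I'll check edges numerically.

```bash
python3 - <<'E'
from h import *
import cv2
t=cv2.imread("pics/top2.png"); T=model("top")
print("tip",[ray(T,np.array([391,r_])/4+[195-.4,160-.4],.088) for r_ in(101,141)])
g=cv2.cvtColor(t,cv2.COLOR_BGR2GRAY)
for c in(258,262,266,270,274): print(c,g[178:206,c])
v=[.592,.110,.0372]
for y in(-.03,-.06):
  P=place(v,[[.0175,y,.057],[.0175,y,.035],[-.0175,y,.043],[-.0175,y,.035],[-.0205,y,.043],[-.042,y,.01],[.072,y,.01]])
  print(y,np.round(proj(T,P),1).tolist())
E
```

```text
tip [array([ 0.60834736, -0.02162346]), array([ 0.5786355 , -0.02270301])]
258 [ 58  62  60  58  75 139 146  59 127 157 142 145 148 144 145 145 143 143
 152 150 126  49  96 107 109 108 107  98]
262 [108 108 108 106 112 148 145  71 155 151 150 150 153 151 150 151 150 151
 151 152 119  45  97 110 107 110 106  96]
266 [109 108 108 107 117 157 144  68 156 152 151 151 152 151 152 151 149 153
 152 151 119  47  96 113 107 107 106  95]
270 [110 109 107 110 115 156 146  72 156 153 152 150 153 150 152 151 150 152
 153 152 117  55 115 125 131 134 126  82]
274 [ 52  48  79 154 151  92  74 134 140 138 139 136 137 136 137 137 138 135
 137 137 142 151 115  49  55  55  55  65]
-0.03 [[258.9, 184.7], [259.9, 185.9], [259.4, 196.9], [259.8, 197.2], [259.4, 197.8], [260.7, 206.1], [261.1, 170.1]]
-0.06 [[268.9, 184.7], [269.7, 185.9], [269.3, 196.8], [269.6, 197.1], [269.3, 197.8], [270.4, 206.0], [270.6, 170.1]]
```

Comparing the tip in the image with the TCP puts the cutter axis about 2 mm further out in robot coordinates, so the trunking needs +3 mm in x. I'll align, lower it and enter the mouth.

```bash
python3 -m crank '[[[0,0.1,0.4],0],[[0,0,0.4],0],[[0,0,0.08],0],[[0.4,0,0],0],[[0.5,0,0],0],[[0.4,0,0],0],[[0.3,0,0],0],[[0.3,0,0],0],[[0.3,0,0],0],[[0.3,0,0],0],[[0,0,0],0]]'
python3 - <<'E'
from h import *
import cv2
s=sensors.read_state(); t=vision.camera("top"); cv2.imwrite("pics/top3.png",t[:,:,::-1])
cv2.imwrite("pics/t3c.png",cv2.resize(t[160:220,195:315],None,fx=6,fy=6,interpolation=cv2.INTER_CUBIC)[:,:,::-1])
print(s)
E
```

```text
time: 8.0
ee_pos: [0.6053, -0.1866, 0.0417]
eef_rot: [0.694, 0.72, 0.0, -0.0]
ft_force: [-1.0, 0.8, -0.3]
width: 0.0297
grip_force: 20.0
{'time': 8.0, 'joint_positions': array([ 0.59606395,  0.55269511, -0.4846542 ,  1.60232075,  0.28428619,
        1.05732121,  0.06954476]), 'joint_vel': array([ 0.0106501 ,  0.00279561,  0.01496326, -0.01040567,  0.00830733,
        0.00229457,  0.00880509]), 'joint_torque': array([-3.61330379e-01, -6.81916809e+01, -8.85549456e+00, -3.33571708e+01,
       -1.49765094e-01,  3.51957791e-02, -1.65432366e-01]), 'ee_pos': array([ 0.6053412 , -0.18661172,  0.0417268 ]), 'eef_rot': array([ 6.93784734e-01,  7.20182421e-01,  1.39486563e-04, -5.81588417e-05]), 'ft_force': array([-0.95489954,  0.79297964, -0.26662871]), 'torque': array([-0.02250539, -0.05883628, -0.01084286]), 'grip_force': 19.97400999069214, 'width': 0.029708512802662273}
```

View pics/t3c.png

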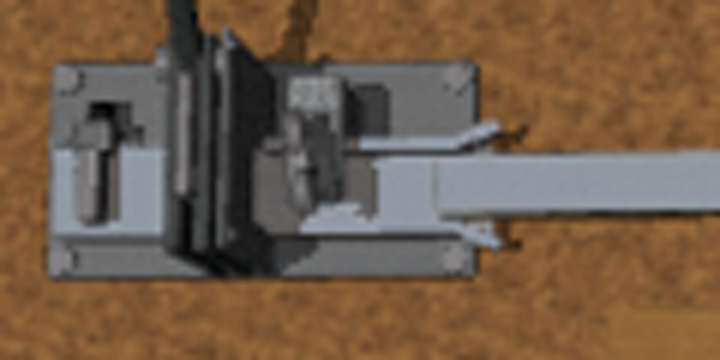

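The top crop shows the trunking's tip at (440, 157–213), inside the mouth and roughly centred between fence and lip. The wrist force is low, so I'll push on.

```bash
python3 -m crank '[[[0.3,0,0],0],[[0.4,0,0],0],[[0.4,0,0],0],[[0.4,0,0],0],[[0.3,0,0],0],[[0.2,0,0],0]]'
python3 -m crank '[[[0.3,0,0],0],[[0.4,0,0],0],[[0.4,0,0],0],[[0.4,0,0],0],[[0.4,0,0],0],[[0.3,0,0],0],[[0.2,0,0],0],[[0.1,0,0],0],[[0,0,0],0]]'
```

```text
time: 8.8
ee_pos: [0.6031, -0.127, 0.0417]
eef_rot: [0.694, 0.72, -0.0, 0.0]
ft_force: [0.4, -0.7, -1.0]
width: 0.0302
grip_force: 20.0
time: 9.93
ee_pos: [0.6003, -0.0528, 0.0416]
eef_rot: [0.694, 0.72, -0.0, 0.0]
ft_force: [-0.2, -0.3, -0.5]
width: 0.0298
grip_force: 20.0
```

```bash
python3 -m crank '[[[0.2,0,0.02],0],[[0.2,0,0.02],0],[[0.15,0,0],0],[[0.1,0,0],0],[[0.05,0,0],0],[[0,0,0],0]]'
for i in 1 2; do :; done; python3 -m crank '[[[0.05,0,0],0],[[0.04,0,0],0],[[0.04,0,0],0],[[0.03,0,0],0]]'
python3 -m crank '[[[0.03,0,0],0],[[0.03,0,0],0]]'
```

```text
time: 10.68
ee_pos: [0.5996, -0.0316, 0.0405]
eef_rot: [0.694, 0.72, 0.0, -0.0]
ft_force: [-0.2, 0.7, -0.7]
width: 0.0296
grip_force: 20.0
time: 11.18
ee_pos: [0.5994, -0.0269, 0.0405]
eef_rot: [0.694, 0.72, -0.0, 0.0]
ft_force: [0.1, -0.6, -0.2]
width: 0.0299
grip_force: 20.0
time: 11.42
ee_pos: [0.5994, -0.0252, 0.0405]
eef_rot: [0.694, 0.72, -0.0, 0.0]
ft_force: [0.3, 0.2, -0.3]
width: 0.0297
grip_force: 20.0
```

```bash
python3 -m crank '[[[0.03,0,0],0],[[0.03,0,0],0],[[0.03,0,0],0]]'
python3 -m crank '[[[0.03,0,0],0],[[0.03,0,0],0]]'
python3 -m crank '[[[0.03,0,0],0],[[0.03,0,0],0]]'
python3 -m crank '[[[0.03,0,0],0],[[0.03,0,0],0]]'
```

```text
time: 11.8
ee_pos: [0.5993, -0.0224, 0.0405]
eef_rot: [0.694, 0.72, -0.0, 0.0]
ft_force: [-0.9, -0.4, 0.6]
width: 0.0303
grip_force: 20.0
time: 12.05
ee_pos: [0.5992, -0.0207, 0.0404]
eef_rot: [0.694, 0.72, -0.0, 0.0]
ft_force: [0.5, -0.5, -0.5]
width: 0.0301
grip_force: 20.0
time: 12.3
ee_pos: [0.5991, -0.0188, 0.0404]
eef_rot: [0.694, 0.72, -0.0, 0.0]
ft_force: [-0.3, 0.1, 0.6]
width: 0.0297
grip_force: 20.0
time: 12.55
ee_pos: [0.5991, -0.0179, 0.0405]
eef_rot: [0.694, 0.72, -0.0, 0.0]
ft_force: [-0.8, -3.6, 0.9]
width: 0.03
grip_force: 20.0
```

Contact is felt at the expected place. I'll settle with one tiny nudge, then read the force.

```bash
python3 -m crank '[[[0.015,0,0],0],[[0,0,0],0]]'
python3 - <<'E'
from h import *
s=sensors.read_state();print(s["ee_pos"],s["ft_force"])
E
```

```text
time: 12.8
ee_pos: [0.5991, -0.0178, 0.0404]
eef_rot: [0.695, 0.719, -0.0, 0.0]
ft_force: [-0.6, -5.2, 1.5]
width: 0.0297
grip_force: 20.0
[ 0.59907595 -0.01782651  0.04042891] [-0.56897227 -5.22086016  1.48990771]
```

```bash
python3 -m crank '[[[0,0,0],0],[[0,0,0],0],[[0,0,0],0],[[0,0,-0.3],0],[[0,0,-0.6],0],[[0,0,-1],0],[[0,0,-1],0],[[0,0,-1],0],[[0,0,-1],0],[[0.3,0,-1],0],[[0.7,0,-1],0],[[0.5,0,0],0]]' 0.6
python3 -m crank '[[[0,0,0],0],[[0,0,0],0]]' 0.4
python3 - <<'E'
from h import *
import cv2
s=sensors.read_state(); im=vision.camera("wrist"); cv2.imwrite("pics/w4.png",im[:,:,::-1])
cv2.imwrite("pics/t4.png",vision.camera("top")[:,:,::-1])
print(s["ee_pos"],s["joint_positions"],s["width"])
M=model("wrist",s)
P=place([.594,.110,.0372],[[0,0,.134],[-.042,.032,.14],[.062,.032,.14],[0,-.066,.035],[.0175,-.066,.057]])
print(proj(M,P))
cv2.imwrite("pics/w4c.png",cv2.resize(im[0:230,180:480],None,fx=2.6,fy=2.6,interpolation=cv2.INTER_CUBIC)[:,:,::-1])
E
```

```text
time: 14.3
ee_pos: [0.5984, 0.0299, 0.2515]
eef_rot: [0.694, 0.72, 0.002, 0.002]
ft_force: [-0.2, 0.3, -0.5]
width: 0.0523
grip_force: 0.0
time: 14.55
ee_pos: [0.5971, 0.0274, 0.2467]
eef_rot: [0.694, 0.72, -0.001, -0.0]
ft_force: [-0.6, -0.0, 0.3]
width: 0.0398
grip_force: 0.0
[0.59706931 0.0273604  0.24669504] [ 0.36118581  0.32037218 -0.60737096  1.47400185  0.18357739  1.40579741
 -0.21728497] 0.039761694526275655
[[318.19113319 110.23142374]
 [269.1210054   74.73267389]
 [389.86373224  75.54968929]
 [318.87332332 165.54594703]
 [333.97685615 168.68234051]]
```

View pics/w4c.png

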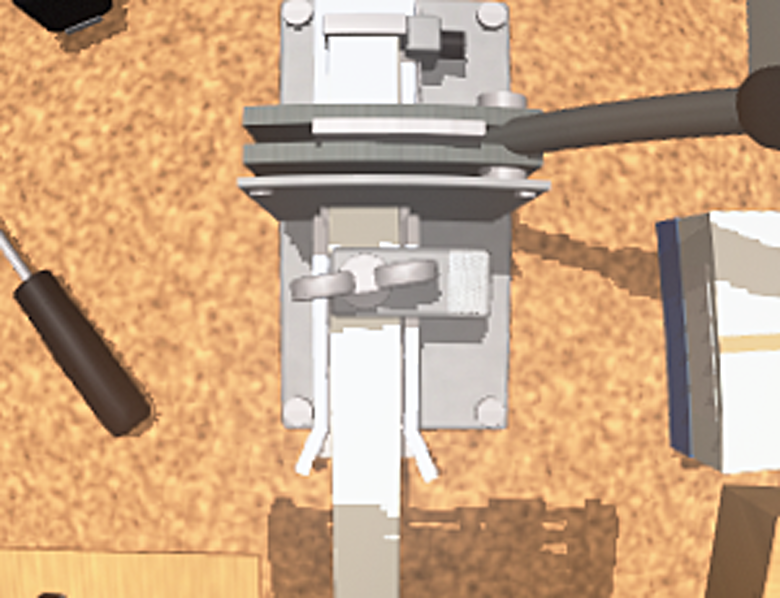

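The wrist crop shows the trunking running through to the stop bar at row 30, the wing blade from (292,289) to (437,272), and the guard's edge at row 185. The lever rod goes from (520,135) to (740,108). I'll compute the wing pose and lever clearance.

```bash
python3 - <<'E'
from h import *
W=model("wrist",dict(ee_pos=[.59707,.02736,.24670],eef_rot=sensors.read_state()["eef_rot"]));T=model("top");S=model("scene")
wc=lambda a:np.array(a)/2.6+[180,0]-.3
a,b=[ray(W,wc(p),.134) for p in([294,288],[436,272])]
print("wing",a,b,(a+b)/2,np.linalg.norm(a-b),np.degrees(np.arctan2(*(b-a)[::-1])))
print("guard",[ray(W,wc(p),.14) for p in([240,184],[549,186])])
def tri(ps):
    o=least_squares(lambda X:np.concatenate([proj(M,X)[0]-p for M,p in ps]),[.65,.17,.2]);return o.x,np.round(o.fun,1)
print("handle start",tri([(W,wc([740,108])),(S,np.array([567,312])/7+[345,165]),(T,np.array([222,146]))]))
print("handle end",tri([(S,np.array([700,325])/7+[345,165]),(T,np.array([215,114]))]))
E
```

```text
wing [0.5717921  0.10924261] [0.61939414 0.11639809] [0.59559312 0.11282035] 0.04813683149920048 8.548622651736066
guard [array([0.55329667, 0.14424306]), array([0.6555897 , 0.14823796])]
handle start (array([0.69612509, 0.16821893, 0.19974791]), array([-0.7,  0.8,  1.6, -0.9, -1.2, -2.4]))
handle end (array([0.75447671, 0.17456285, 0.27175543]), array([-1.8,  0.3, -1.8, -0.5]))
```

```bash
python3 -m crank '[[[0,0,0],-1],[[0,0,0],-1],[[0,0,0],-1],[[0,0,0],-1],[[0,0,0],-1],[[0,0,0],-1],[[0,0,0],-1],[[0,0,0],-1],[[0,0,0],-1],[[0,0,0],-1],[[0,0,0],-1],[[0,0,0],-1]]' 0.22 45
python3 -m crank '[[[0,0,0],-0.05],[[0,0,0],0]]'
python3 - <<'E'
from h import *
s=sensors.read_state();m=R.from_quat(s["eef_rot"]).as_matrix();p=s["ee_pos"]
print(p,np.degrees(np.arctan2(m[1,0],m[0,0])),s["joint_positions"],s["width"])
print(m.T@(np.array([.5953,.112,.119])-p)/.03)
E
```

```text
time: 16.15
ee_pos: [0.5973, 0.0275, 0.2469]
eef_rot: [-0.072, 0.997, -0.0, -0.0]
ft_force: [0.7, -0.6, -0.5]
width: 0.0191
grip_force: 0.0
time: 16.4
ee_pos: [0.5974, 0.0279, 0.2472]
eef_rot: [-0.072, 0.997, -0.0, -0.0]
ft_force: [0.8, 0.2, -0.3]
width: 0.0189
grip_force: 0.0
[0.59737939 0.02791637 0.24720077] -171.73058063788525 [ 0.54242164  0.3800106  -0.86147553  1.46378176  0.28821599  1.42967477
  1.39103718] 0.01887153411617749
[-0.33613702  2.78362756  4.27322459]
```

```bash
python3 -m crank '[[[-0.1,0.7,0.3],0],[[-0.1,0.7,0.5],0],[[-0.1,0.7,0.5],0],[[0,0.5,0.5],0],[[-0.04,0.18,0.5],0],[[0,0,0.5],0],[[0,0,0.3],0],[[0,0,0.1],0],[[0,0,0],0],[[0,0,0],0]]'
python3 - <<'E'
from h import *
import cv2
s=sensors.read_state(); im=vision.camera("wrist"); cv2.imwrite("pics/w5.png",im[:,:,::-1])
m=R.from_quat(s["eef_rot"]).as_matrix();p=s["ee_pos"];print(p,s["ft_force"],s["torque"])
M=model("wrist",s); 
a=p[:2]; d=m[:2,0]*.026
print([proj(M,[*(a+k*d),.134])[0] for k in(-1,0,1)])
cv2.imwrite("pics/w5c.png",cv2.resize(im[120:360,180:460],None,fx=2.5,fy=2.5,interpolation=cv2.INTER_CUBIC)[:,:,::-1])
E
```

```text
time: 17.65
ee_pos: [0.5955, 0.1123, 0.152]
eef_rot: [-0.074, 0.997, -0.0, 0.0]
ft_force: [-0.0, 0.1, 0.8]
width: 0.019
grip_force: 0.0
[0.59553343 0.11232146 0.15197649] [-0.02470601  0.06518111  0.79254193] [ 0.10671458 -0.15163189 -0.04583312]
[array([319.63028111, 275.16667132]), array([319.62190242, 239.4230018 ]), array([319.61670745, 199.78172285])]
```

View pics/w5c.png

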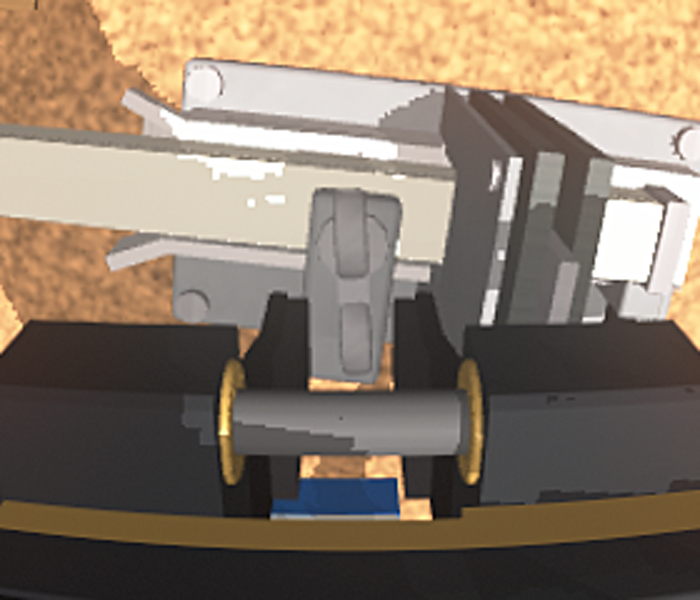

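The wrist view shows the blade (column 352, rows 190–370) centred between the fingertips (290 and 415) and aligned within about 2°. I'll descend and grip.

```bash
cat > t.py <<'E'
from h import *
s=sensors.read_state();m=R.from_quat(s["eef_rot"]).as_matrix()
print("yaw",round(np.degrees(np.arctan2(m[1,0],m[0,0])),1),"Mz",round(s["torque"][2],3),"tq",s["torque"].round(3),"F",s["ft_force"].round(1),"z",s["ee_pos"].round(4),"j7",s["joint_positions"][6].round(2))
E
python3 -m crank '[[[0,0,0.4],0],[[0,0,0.4],0],[[0,0,0.3],0],[[0,0,0],0],[[0,0,0],0]]'
python3 t.py
python3 -m crank '[[[0,0,0],0],[[0,0,0],0],[[0,0,0],0]]' 0 45
python3 t.py
```

```text
time: 18.32
ee_pos: [0.5953, 0.1125, 0.1186]
eef_rot: [-0.074, 0.997, 0.0, 0.0]
ft_force: [-0.1, 0.7, 0.5]
width: 0.019
grip_force: 0.0
yaw -171.5 Mz 0.023 tq [ 0.15  -0.125  0.023] F [-0.1  0.7  0.5] z [0.5953 0.1125 0.1186] j7 1.18
time: 18.7
ee_pos: [0.5954, 0.1128, 0.1188]
eef_rot: [-0.074, 0.997, 0.0, 0.0]
ft_force: [-0.4, 1.9, 1.4]
width: 0.0072
grip_force: 44.8
yaw -171.5 Mz 0.134 tq [ 0.487 -0.163  0.134] F [-0.4  1.9  1.4] z [0.5954 0.1128 0.1188] j7 1.18
```

```bash
python3 -m crank '[[[0,0,0.003],0.4],[[0,0,0.004],0.6],[[0,0,0.005],0.7]]' >/dev/null; python3 t.py
python3 -m crank '[[[0,0,0.005],0.7]]'>/dev/null; python3 t.py
python3 -m crank '[[[0,0,0.005],0.7]]'>/dev/null; python3 t.py
python3 -m crank '[[[0,0,0.005],0.7]]'>/dev/null; python3 t.py
```

```text
yaw 174.7 Mz 0.161 tq [ 0.222 -0.122  0.161] F [-0.2  0.1  1.2] z [0.5954 0.1125 0.1183] j7 0.96
yaw 169.1 Mz 0.203 tq [ 0.056 -0.156  0.203] F [0.1 0.3 1.4] z [0.5954 0.1123 0.1182] j7 0.87
yaw 163.5 Mz 0.257 tq [-0.009 -0.044  0.257] F [-0.8 -0.2  1.9] z [0.5954 0.1122 0.118 ] j7 0.78
yaw 157.9 Mz 0.144 tq [-0.095  0.04   0.144] F [-0.8 -0.3  2.2] z [0.5953 0.1121 0.1179] j7 0.69
```

```bash
cat > a.py <<'E'
from h import *
L=[]
for i in range(6):
    s=sensors.read_state();L.append(np.r_[s["torque"],s["ft_force"]]); vision.camera("wrist")
m=R.from_quat(s["eef_rot"]).as_matrix();L=np.array(L);y=np.degrees(np.arctan2(m[1,0],m[0,0]))%360
print("t",round(s["time"],2),"turned",round(188.5-y,1),"Mz",L[:,2].mean().round(3),"sd",L[:,2].std().round(3),"F",L[:,3:].mean(0).round(1),"p",s["ee_pos"].round(4))
E
python3 a.py
python3 -m crank '[[[0,0,0.005],0.7],[[0,0,0.005],0.7]]'>/dev/null; python3 a.py
python3 -m crank '[[[0,0,0.005],0.7],[[0,0,0.005],0.7]]'>/dev/null; python3 a.py
python3 -m crank '[[[0,0,0.005],0.7],[[0,0,0.005],0.7]]'>/dev/null; python3 a.py
```

```text
t 19.7 turned 30.3 Mz 0.051 sd 0.083 F [-0.7 -0.6  2.2] p [0.5953 0.1121 0.1178]
t 20.25 turned 41.5 Mz 0.084 sd 0.081 F [-1.6 -2.5  4.8] p [0.5953 0.112  0.1175]
t 20.8 turned 52.7 Mz 0.091 sd 0.067 F [-3.1 -3.1  5.7] p [0.5952 0.1118 0.1172]
t 21.35 turned 63.9 Mz 0.102 sd 0.073 F [-3.8 -4.   6.6] p [0.595  0.1116 0.1168]
```

Side and upward forces are creeping up, from either eccentricity or a touch on the lever. I'll release briefly to tell which, and re-seat.

```bash
python3 -m crank '[[[0,0,0],0],[[0,0,0],0]]' 0.2 >/dev/null; python3 a.py
```

```text
t 21.9 turned 64.0 Mz -0.007 sd 0.035 F [-0.  -0.   0.3] p [0.5952 0.1125 0.1166]
```

Released, the forces vanish, so it was eccentricity. I'll recentre about 0.8 mm, regrip, and continue in small steps while reading the moment.

```bash
cat > m.py <<'E'
from h import *
s=sensors.read_state();m=R.from_quat(s["eef_rot"]).as_matrix();y=np.degrees(np.arctan2(m[1,0],m[0,0]))%360
print(round(s["time"],2),"turned",round(188.5-y,1),"Mz",round(s["torque"][2],3),"F",s["ft_force"].round(1))
open("log.txt","a").write(f"{188.5-y} {s['torque'][2]}\n")
E
python3 -m crank '[[[0,-0.028,0],0],[[0,0,0],0]]' >/dev/null; python3 -m crank '[[[0,0,0],0],[[0,0,0],0],[[0,0,0],0]]' 0 45 >/dev/null; python3 a.py
python3 -m crank '[[[0,0,0.002],0.4],[[0,0,0.003],0.4]]'>/dev/null; python3 m.py
python3 -m crank '[[[0,0,0.003],0.4]]'>/dev/null; python3 m.py
python3 -m crank '[[[0,0,0.003],0.4]]'>/dev/null; python3 m.py
python3 -m crank '[[[0,0,0.003],0.4]]'>/dev/null; python3 m.py
python3 -m crank '[[[0,0,0.003],0.4]]'>/dev/null; python3 m.py
python3 -m crank '[[[0,0,0.003],0.4]]'>/dev/null; python3 m.py
python3 -m crank '[[[0,0,0.003],0.4]]'>/dev/null; python3 m.py
python3 -m crank '[[[0,0,0.003],0.4]]'>/dev/null; python3 m.py
```

```text
t 22.82 turned 64.0 Mz 0.174 sd 0.018 F [-0.9 -0.6  0.7] p [0.5945 0.1118 0.1168]
23.12 turned 70.5 Mz 0.145 F [-1.9 -0.6  2.1]
23.25 turned 73.7 Mz 0.195 F [-1.6 -1.1  2.2]
23.38 turned 76.9 Mz 0.184 F [-1.1 -0.4  1.4]
23.5 turned 80.1 Mz 0.26 F [-2.5 -0.8  2.1]
23.62 turned 83.3 Mz 0.177 F [-1.9 -1.4  2. ]
23.75 turned 86.5 Mz 0.189 F [-2.3 -2.4  1.2]
23.88 turned 89.7 Mz 0.161 F [-2.9 -1.   2.7]
24.0 turned 92.9 Mz 0.158 F [-2.7 -0.9  2.8]
```

```bash

python3 -m crank '[[[0,0,0.003],0.4]]'>/dev/null; python3 m.py
python3 -m crank '[[[0,0,0.003],0.4]]'>/dev/null; python3 m.py
python3 -m crank '[[[0,0,0.003],0.4]]'>/dev/null; python3 m.py
python3 -m crank '[[[0,0,0.003],0.4]]'>/dev/null; python3 m.py
python3 -m crank '[[[0,0,0.003],0.4]]'>/dev/null; python3 m.py
python3 -m crank '[[[0,0,0.003],0.4]]'>/dev/null; python3 m.py
python3 -m crank '[[[0,0,0.003],0.4]]'>/dev/null; python3 m.py
python3 -m crank '[[[0,0,0.003],0.4]]'>/dev/null; python3 m.py
```

```text
24.12 turned 96.1 Mz 0.202 F [-3.4 -1.7  2.9]
24.25 turned 99.3 Mz 0.184 F [-3.4 -0.9  2.9]
24.38 turned 102.5 Mz 0.211 F [-4.2 -0.2  3. ]
24.5 turned 105.7 Mz 0.147 F [-3.7 -1.9  3.2]
24.62 turned 108.9 Mz 0.17 F [-4.2 -2.2  2.7]
24.75 turned 112.1 Mz 0.22 F [-5.  -2.3  3.9]
24.88 turned 115.3 Mz 0.21 F [-4.  -2.   3.4]
25.0 turned 118.5 Mz 0.159 F [-4.7 -1.1  3.9]
```

```bash

python3 -m crank '[[[0,0,0.003],0.4]]'>/dev/null; python3 m.py
python3 -m crank '[[[0,0,0.003],0.4]]'>/dev/null; python3 m.py
python3 -m crank '[[[0,0,0.003],0.4]]'>/dev/null; python3 m.py
python3 -m crank '[[[0,0,0.003],0.4]]'>/dev/null; python3 m.py
python3 -m crank '[[[0,0,0.003],0.4]]'>/dev/null; python3 m.py
python3 -m crank '[[[0,0,0.003],0.4]]'>/dev/null; python3 m.py
python3 -m crank '[[[0,0,0.003],0.4]]'>/dev/null; python3 m.py
```

```text
25.12 turned 121.7 Mz 0.211 F [-4.8 -0.9  4. ]
25.25 turned 124.9 Mz 0.105 F [-5.6 -2.   4.2]
25.38 turned 128.1 Mz 0.184 F [-5.9 -1.2  3.5]
25.5 turned 131.3 Mz 0.253 F [-5.3 -1.2  3.9]
25.62 turned 134.5 Mz 0.173 F [-6.1 -1.8  5.1]
25.75 turned 137.7 Mz 0.177 F [-6.6 -1.9  5.5]
25.88 turned 140.9 Mz 0.244 F [-6.5 -1.3  5.9]
```

```bash

python3 -m crank '[[[0,0,0.002],0.3]]'>/dev/null; python3 m.py
python3 -m crank '[[[0,0,0.002],0.3]]'>/dev/null; python3 m.py
python3 -m crank '[[[0,0,0.002],0.3]]'>/dev/null; python3 m.py
python3 -m crank '[[[0,0,0.002],0.3]]'>/dev/null; python3 m.py
python3 -m crank '[[[0,0,0.002],0.3]]'>/dev/null; python3 m.py
python3 -m crank '[[[0,0,0.002],0.3]]'>/dev/null; python3 m.py
```

```text
26.0 turned 143.3 Mz 0.258 F [-7.4 -1.2  6.3]
26.12 turned 145.7 Mz 0.2 F [-7.8 -0.4  7.2]
26.25 turned 148.1 Mz 0.212 F [-7.1 -1.4  7.3]
26.38 turned 150.5 Mz 0.206 F [-7.6 -0.1  6.6]
26.5 turned 152.9 Mz 0.237 F [-8.  -1.4  8. ]
26.62 turned 155.3 Mz 0.256 F [-8.3 -1.6  8.4]
```

```bash

python3 -m crank '[[[0,0,0.002],0.25]]'>/dev/null; python3 m.py
python3 -m crank '[[[0,0,0.002],0.25]]'>/dev/null; python3 m.py
python3 -m crank '[[[0,0,0.002],0.25]]'>/dev/null; python3 m.py
python3 -m crank '[[[0,0,0.002],0.25]]'>/dev/null; python3 m.py
python3 -c "
import numpy as np
from scipy.optimize import least_squares
d=np.loadtxt('log.txt')[1:];f=lambda p:p[0]+np.maximum(0,d[:,0]-p[1])*.19*np.pi/180-d[:,1]
o=least_squares(f,[.187,140]);c=np.linalg.inv(o.jac.T@o.jac)*.035**2
print(o.x,np.sqrt(np.diag(c)),'excess now',(d[-1,0]-o.x[1])*.00332)"
```

```text
26.75 turned 157.3 Mz 0.252 F [-7.9 -0.9  8.9]
26.88 turned 159.3 Mz 0.29 F [-8.2 -1.8  9.5]
27.0 turned 161.3 Mz 0.267 F [-8.3 -1.   9.7]
27.12 turned 163.3 Mz 0.26 F [-9.5 -1.   9.6]
[  0.18760712 136.02688387] [0.00782624 3.85395327] excess now 0.0904114433808416
```

```bash

python3 -m crank '[[[0,0,0.002],0.2]]'>/dev/null; python3 m.py
python3 -m crank '[[[0,0,0.002],0.2]]'>/dev/null; python3 m.py
python3 -m crank '[[[0,0,0.002],0.15]]'>/dev/null; python3 m.py
python3 -c "
import numpy as np
from scipy.optimize import least_squares
d=np.loadtxt('log.txt')[1:];f=lambda p:p[0]+np.maximum(0,d[:,0]-p[1])*.19*np.pi/180-d[:,1]
o=least_squares(f,[.187,140])
print(o.x,'excess now',(d[-1,0]-o.x[1])*.00332)"; python3 a.py
```

```text
27.25 turned 164.8 Mz 0.32 F [-8.  -1.2 10.9]
27.38 turned 166.4 Mz 0.262 F [-9.6 -1.1 10. ]
27.5 turned 167.6 Mz 0.261 F [-9.4 -1.1 11.4]
[  0.18760712 136.45127863] excess now 0.10352431560800159
t 27.75 turned 167.6 Mz 0.254 sd 0.041 F [-9.3 -1.4 11. ] p [0.5934 0.1122 0.1145]
```

```bash
python3 -m crank '[[[0,0,0],0],[[0,0,0],0],[[0,0,0],0],[[0,0,-0.2],0],[[0,0,-0.4],0],[[0,0,-0.7],0],[[0,0,-1],0],[[0,0,-1],0],[[0,0,-1],0],[[0,0,-0.7],0],[[0,0,0],0],[[0,0,0],0]]' 0.22
python3 - <<'E'
from h import *
import cv2
s=sensors.read_state();im=vision.camera("wrist");t=vision.camera("top")
cv2.imwrite("pics/w6.png",im[:,:,::-1]);cv2.imwrite("pics/t6.png",t[:,:,::-1])
a=cv2.imread("pics/t4.png")
T=model("top")
# trunking front end column near expected cutter y=-188mm
P=place([.594,.1105,.0372],[[0,-.188,.06],[0,.112,.06]]);print(proj(T,P))
for n,i in(("before",a),("after",t[:,:,::-1])):
    g=cv2.cvtColor(np.ascontiguousarray(i),cv2.COLOR_BGR2GRAY); print(n,g[191:193,300:325].mean(0).astype(int))
E
```

```text
time: 29.3
ee_pos: [0.5943, 0.1118, 0.2632]
eef_rot: [0.983, 0.181, -0.0, 0.0]
ft_force: [0.5, 0.9, 0.4]
width: 0.0189
grip_force: 0.0
[[311.22346638 189.3422613 ]
 [211.05356905 189.97234473]]
before [103 101 102 101 102 101 100 101 101 100 106  58  55  61  60  54  53  61
  57  52  50  54  56  60  60]
after [101 101 103 103 101 101 101 102 101 124 156  82  55  63  55  87  93 101
  99  91  87  92  97 103 103]
```

The trunking's front end hasn't moved (column 311, 311.2 expected when home), the arm is clear and the force is near zero, so I'm handing in.

```bash
python3 -c "
from bench import r
print(r.close_job())"
```

```text
the job is handed in; nothing more can be done
None
```

The wider trunking is home against the length stop (about 5 N on contact) and clamped finger-tight, with an estimated moment shift of 0.10 N m; the arm ended clear, and the job was handed in at about 29 s.

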